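Index the pipe-drilling turntable the shorter way and lock it

ROBOT

A 6-joint arm with a two-finger parallel gripper is mounted at the origin on the work surface. World frame = base frame: x ahead of the robot, y to its left, z up, the work surface at z = 0. Lengths are in m, angles in rad, forces in N, time in s.
With the tool pointing down it reaches from about 0.35 to 1 m from the base axis. Payload 7.1 kg.
Tool frame: the origin (TCP) lies midway between the tips of the shut fingers; the grasp point (between the pads) lies 19 mm behind it; z points along the fingers, x is the direction in which the jaws open and shut, and the axes are right-handed (so a half turn about z gives the same grasp; the last joint's range is limited). The gripper opens to 85 mm and grips with 20 to 120 N. Pads are 22 mm wide; open, the fingers measure 114 mm over their backs; the gripper's body (76 mm by 85 mm) begins 54 mm behind the grasp point. The pads swing forward as they close: fully open they stand 13 mm farther back than shut.
Start: joints at [-1.348, 0.423, 1.63, -0, 1.089, -0.019], TCP at [0.15, -0.607, 0.231] pointing down, gripper open.
Joint ranges: [-3, 3], [-0.9, 2.11], [0.09, 2.58], [-1.31, 4.45], [0.11, 2.69], [-2.54, 2.54]. Speed limits (rad/s): [2.39, 2.39, 3.01, 3.14, 3.14, 3.14].

INTERFACE

Orientations are given as a unit quaternion [w, x, y, z].
In Python, from workcell import readout, eyes, bot gives the robot as it stands.
- The arm moves only by the tool jog_arm, never from a script. Its argument "series" is a list that holds one entry, the list of rows, each a list of 6 numbers: the shift along the tool's x, y, z in m, then the turn, a rotation vector about the tool's x, y, z in degrees. In form: [[[dx, dy, dz, ax, ay, az], ...]]. A call has 1 to 10 rows; each row shifts and turns the pose as measured when the row begins, along the tool's axes as they then stand; what a row does not reach is not made up. A row lasts 1/10 s, in which the tool goes at most 50 mm and 8.59 degrees, less where a joint would pass 70% of its speed; a pose out of reach is approached as far as the arm can. A call with a gripper value outside its range is refused whole. "gripper" is the opening, from 0 (shut) to 1 (fully open), set as the call begins (left out, the last holds). The fingers move at their own pace and stop on an object; "squeeze" is the grip in N (left out, the last holds). Time passes only in rows, so rows that do not move let the fingers close. It gives the time, the measured TCP pose, the force and the opening at its end, in the units of the state.
- readout.sense(): the state, without advancing time (a new reading comes with each control period).
- eyes.get_image(name): name is "scene" or "top" or "wrist"; returns the picture (384x512x3 uint8, red, green, blue); there is no depth.
- eyes.camera_info(name): a dict with "vertical_fov" (degrees; the focal length in pixels is half the picture's height over the tangent of half this angle, whatever the lens; pixels are square), "cx", "cy" (the principal point, pixels), "R" (3x3) and "t" (3): a world point X has camera coordinates R X + t. Camera axes: x right, y down, z forward; pixel columns grow to the right and rows downward; lengths in m; the calibration is good to about 2 mm. A picture is of the moment at which its call begins: read the wrist's pose just before it. camera_info takes no time and is no camera call; for the wrist camera it gives the pose at the moment of the call.
- bot.hand_in(): hands the job in, once; it reports no verdict.
The state is a dict: "time": time; "joint_pos": joint angles; "dq": joint speeds; "joint_efforts": joint torques, N m; "tcp_pos": TCP position; "tcp_rot": TCP orientation; "ft_force": force on the tool from outside, world axes, zero at the start; "wrist_torque": the same for the moment, N m; "width": opening from 0.0 (shut) to 1.0 (fully open).
Only numpy, scipy, OpenCV 4.12 (cv2) and the standard library are available. Lean on these libraries where they do the work, as an engineer would, in place of code of your own. Each camera call takes 0.05 s, during which the arm holds its last target.

TASK

Take the red-headed lock pin out of its blue stand, put it into the orange hole of the indexing turntable and bring that hole round to the green flag by the shorter way. Feel gently for the hidden locking socket there, which is only roughly (within 17 mm) under the flag, until the pin drops in, and leave the pin fully home with its collar flat on the turntable. Never force the pin (stay well below 50 N) and leave everything else on the bench where it is.

Things in the scene. Friction and masses are not known exactly. Their poses are not given: they have to be found in the camera images.
- base: Fixed round grey base of the indexing turntable, 250 mm across, 44 mm high; origin on the bench on the turning axis, z up. Its +x axis points from the axis to the green flag (the base may face any way). The base and turntable have a common axis.
- flag (a point): Centre of the top of the green flag, a strip 30 x 26 mm on a small grey block at the rim of the base, 137 mm from the axis, 47 mm above the bench. It does not turn.
- turntable (a joint): Angle of the turntable in rad, growing counter-clockwise seen from above; it turns endlessly both ways, without stops. At 0, and at every whole turn (2 pi, ...), the orange hole points at the green flag. The start lies between 0.8 and 5.5. It needs about 1.5 N of push at the hole and stays where it is left.
- hole (a point): Centre of the mouth of the orange-edged hole in the turntable's top face, 47 mm above the bench, 85 mm from the axis. Through hole 13.5 mm wide, 2 mm chamfer; turntable 14 mm thick, underside 33 mm above the bench. It turns with the turntable, an aluminium disc 228 mm across with a grey pipe coupling (60 mm wide, top 87 mm above the bench) clamped at its centre.
- ring_top (a point): Axis point at the height (30 mm above the bench) of a flat steel ring hidden under the turntable, on which the pin's tip slides all the way round. Its one locking socket, 85 mm from the axis, is 14.6 mm wide with a 1 mm chamfer, 20 mm deep. It lies under the flag's direction only to within 17 mm of arc either way, so must be felt for with the pin pressed lightly (5 to 10 N) on the ring.
- pin_tip (a point): Bottom end of the lock pin; z up along the pin. The 85 mm pin: steel shank 12 mm across (foot coned to 10 mm over 2 mm) up to 33 mm; steel collar 28 mm across from 33 to 38 mm; round red head 20 mm across from 38 to 85 mm. About 130 g. Starts upright in the stand, tip 12 mm above the bench. Tip height 30 mm when it stands on the hidden ring, 14 mm when fully home, collar on the turntable.
- pin_head (a point): Point on the axis of the lock pin, 62 mm above its tip, at the middle of the red head: where to grip it.
- stand: Fixed blue block 60 x 60 x 45 mm with a hole 14 mm wide that holds the lock pin, collar on its top face; origin at its underside. Lift the pin 40 mm to clear it.
- pail: small open blue plastic pot 72 mm wide, 60 mm high, holding brass and copper offcuts; origin at its underside. Bystander.
- coupling: loose grey pipe coupling, upright ring 56 mm across, 55 mm high; origin at its underside. Bystander.
- elbow: loose grey pipe elbow, two legs about 56 mm long, 46 mm high; origin under its corner. Bystander.
- driver: screwdriver lying on the table. Bystander.
- carton: cardboard carton 100 x 75 x 60 mm; origin at its underside. Bystander.
- jar: amber jar with a steel cap, 64 mm across, 85 mm high; origin at its underside. Bystander.
- spanner: steel spanner lying on the table. Bystander.
- pin: The lock pin itself; origin at its tip, as pin_tip.
Mind the look-alikes: they are no part of the job. What is meant by the pin is not black, and is the smaller of those in its own colour.

How it is judged:
By the outcome, as a careful person would: the job done as asked, in the order asked, and still so for the second after the job is handed in, with the robot touching nothing.
It also fails if it takes over 72 s, if anything falls off the work surface, if the arm or the gripper's body presses on something with over 40 N, if the wrist force passes 120 N, or if a joint passes its speed limit or range.

## Working session

There is one attempt and no reset: what is moved stays moved. The work goes in short steps, Python scripts to look and compute and a tool call to move; the robot and the scene stay as the last step left them, time stands still between calls to the robot, and variables do not carry over. Pictures are saved under pics/ and viewed, and the job is handed in when it is done.

Besides the shell and the picture viewer there is one more tool, called after "Request:" as name(argument=value, ...), one argument or row to a line, values as JSON. jog_arm: Moves the arm, as the interface text tells. Its arguments: {"type":"object","properties":{"series":{"type":"array"},"gripper":{"type":"number"},"squeeze":{"type":"number"}},"required":["series"]}

```bash
ls; mkdir -p pics; python3 - <<'E'
from workcell import readout, eyes, bot
import cv2
print(readout.sense())
for n in ["scene","top","wrist"]:
    print(n,eyes.camera_info(n))
    cv2.imwrite(f"pics/{n}0.png",cv2.cvtColor(eyes.get_image(n),cv2.COLOR_RGB2BGR))
E
```

```text
pics
{'time': 0.0, 'joint_pos': array([-1.34801651e+00,  4.23865691e-01,  1.63072756e+00,  7.66992223e-06,
        1.08859494e+00, -1.89758503e-02]), 'dq': array([-2.05478845e-04, -1.51468052e-05,  1.60439631e-03,  2.95517364e-04,
        1.32342480e-04, -6.31099688e-04]), 'joint_efforts': array([-1.18570904e-03, -5.57390141e+01, -2.81735587e+01,  9.51591574e-06,
        7.37192837e-03, -4.56112033e-06]), 'tcp_pos': array([ 0.1495456 , -0.60625904,  0.23051542]), 'tcp_rot': array([-5.06432454e-04,  7.87211332e-01, -6.16682806e-01, -6.16423297e-04]), 'ft_force': array([0.05967417, 0.35622632, 0.07458017]), 'wrist_torque': array([-0.05210679, -0.03418898, -0.00701078]), 'width': 1.0024502231808816}
scene {'vertical_fov': 54.67316673325242, 'cx': 259.4862155450894, 'cy': 201.76964760403987, 'R': array([[-0.53984956,  0.84170156, -0.01004619],
       [ 0.51597423,  0.32145811, -0.79399954],
       [-0.66508123, -0.43382388, -0.60783534]]), 't': array([ 0.26737787, -0.20247956,  1.51348613])}
top {'vertical_fov': 53.99125740366057, 'cx': 256.85714366350135, 'cy': 193.46128864044752, 'R': array([[ 0.01102501, -0.9997134 ,  0.02125021],
       [-0.98242377, -0.01478966, -0.18607743],
       [ 0.18633838, -0.01882521, -0.98230526]]), 't': array([-0.00603519,  0.54200023,  1.07445115])}
wrist {'vertical_fov': 69.37580124126384, 'cx': 256.9985336172952, 'cy': 196.08232529312676, 'R': array([[ 0.24020807, -0.97071978, -0.00178782],
       [-0.92489071, -0.22942596,  0.30321758],
       [-0.29474948, -0.07118177, -0.95291967]]), 't': array([-0.62324035, -0.03870632,  0.38003415])}
```

View pics/scene0.png

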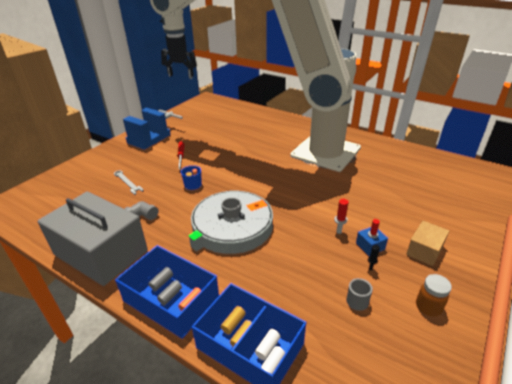

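View pics/top0.png

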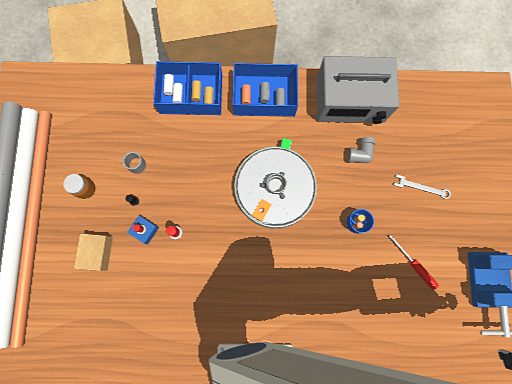

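View pics/wrist0.png

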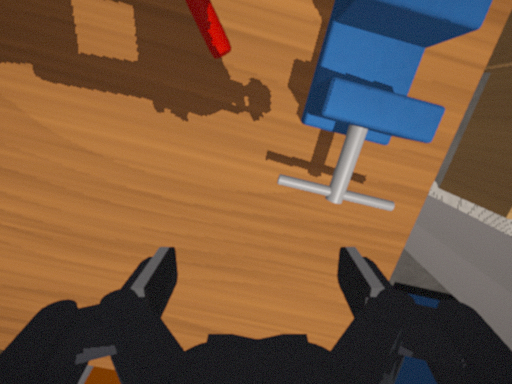

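The top view shows the turntable centred near (275,185), the green flag at (286,144) and the orange hole mark at (262,210). The stand with the pin is at (140,228). A larger red look-alike stands free at (174,231), and a black one is at (131,199).

```bash
cat > h.py <<'E'
from workcell import readout, eyes, bot
import cv2, numpy as np
from scipy.spatial.transform import Rotation as Ro
def ray(n,uv,info=None):
    c=info or eyes.camera_info(n); f=192/np.tan(np.radians(c['vertical_fov']/2))
    d=np.array([(uv[0]-c['cx'])/f,(uv[1]-c['cy'])/f,1.])
    R=np.array(c['R']);t=np.array(c['t']); return -R.T@t, R.T@d
def onz(n,uv,z,info=None):
    o,d=ray(n,uv,info); return o+d*(z-o[2])/d[2]
def proj(n,X,info=None):
    c=info or eyes.camera_info(n); f=192/np.tan(np.radians(c['vertical_fov']/2))
    p=np.array(c['R'])@np.asarray(X,float)+np.array(c['t']); return np.array([c['cx']+f*p[0]/p[2],c['cy']+f*p[1]/p[2]])
def blobs(img,lo,hi,minA=10):
    hsv=cv2.cvtColor(img,cv2.COLOR_RGB2HSV); m=cv2.inRange(hsv,np.array(lo),np.array(hi))
    n,l,s,c=cv2.connectedComponentsWithStats(m)
    return [(c[i].round(1),s[i]) for i in range(1,n) if s[i][4]>=minA],m
def tri(a,b):
    (o1,d1),(o2,d2)=a,b
    A=np.stack([d1,-d2],1); s=np.linalg.lstsq(A,o2-o1,rcond=None)[0]
    p,q=o1+s[0]*d1,o2+s[1]*d2; return (p+q)/2,np.linalg.norm(p-q)
def save(n,name,img=None,crop=None,k=1):
    img=eyes.get_image(n) if img is None else img
    if crop: x0,y0,x1,y1=crop; img=img[y0:y1,x0:x1]
    if k!=1: img=cv2.resize(img,None,fx=k,fy=k,interpolation=cv2.INTER_CUBIC)
    cv2.imwrite(f'pics/{name}.png',cv2.cvtColor(img,cv2.COLOR_RGB2BGR))
E
python3 - <<'E'
from h import *
for n in ["top","scene"]:
    im=cv2.cvtColor(cv2.imread(f'pics/{n}0.png'),cv2.COLOR_BGR2RGB)
    for nm,lo,hi in [("green",(50,120,80),(75,255,255)),("orange",(10,200,200),(19,255,255)),("red",(0,190,90),(4,255,255)),("red2",(174,190,90),(180,255,255)),("blue",(105,160,60),(125,255,255))]:
        b,m=blobs(im,lo,hi,12)
        print(n,nm,[(tuple(c),s.tolist()) for c,s in b])
    if n=="top":
        save(n,"topcrop",im,(220,130,340,240),5); save(n,"topstand",im,(100,180,220,280),6)
E
```

```text
top green [((np.float64(285.5), np.float64(143.1)), [281, 138, 11, 11, 81])]
top orange []
top red [((np.float64(138.0), np.float64(227.9)), [134, 225, 9, 7, 50]), ((np.float64(172.0), np.float64(230.8)), [166, 226, 13, 11, 88]), ((np.float64(424.4), np.float64(275.1)), [412, 260, 27, 30, 203])]
top red2 [((np.float64(422.1), np.float64(267.6)), [417, 263, 10, 10, 14])]
top blue [((np.float64(188.4), np.float64(87.0)), [154, 61, 68, 54, 2645]), ((np.float64(265.4), np.float64(88.3)), [233, 63, 65, 53, 2785]), ((np.float64(360.3), np.float64(221.0)), [347, 209, 27, 24, 368]), ((np.float64(143.7), np.float64(230.0)), [128, 216, 30, 28, 353]), ((np.float64(492.3), np.float64(278.3)), [468, 252, 44, 55, 1680])]
scene green [((np.float64(195.0), np.float64(235.1)), [189, 230, 13, 11, 86])]
scene orange [((np.float64(358.2), np.float64(61.7)), [357, 60, 4, 5, 16]), ((np.float64(374.4), np.float64(64.4)), [369, 61, 12, 7, 60]), ((np.float64(506.9), np.float64(84.9)), [504, 83, 6, 5, 17]), ((np.float64(256.6), np.float64(205.0)), [248, 201, 18, 9, 77])]
scene red [((np.float64(180.9), np.float64(147.8)), [178, 141, 6, 15, 65]), ((np.float64(342.1), np.float64(208.8)), [338, 199, 10, 21, 157]), ((np.float64(374.6), np.float64(225.9)), [372, 219, 7, 16, 73])]
scene red2 []
scene blue [((np.float64(80.3), np.float64(64.3)), [49, 0, 62, 138, 2893]), ((np.float64(151.8), np.float64(73.0)), [120, 0, 78, 148, 5481]), ((np.float64(187.8), np.float64(29.8)), [184, 8, 9, 43, 232]), ((np.float64(276.0), np.float64(41.9)), [267, 11, 26, 55, 868]), ((np.float64(231.7), np.float64(79.0)), [213, 65, 45, 33, 954]), ((np.float64(462.9), np.float64(131.7)), [438, 109, 51, 48, 1610]), ((np.float64(191.2), np.float64(179.0)), [181, 167, 20, 22, 241]), ((np.float64(370.2), np.float64(241.1)), [358, 230, 28, 25, 352]), ((np.float64(211.7), np.float64(314.8)), [116, 247, 189, 137, 10056])]
```

View pics/topcrop.png

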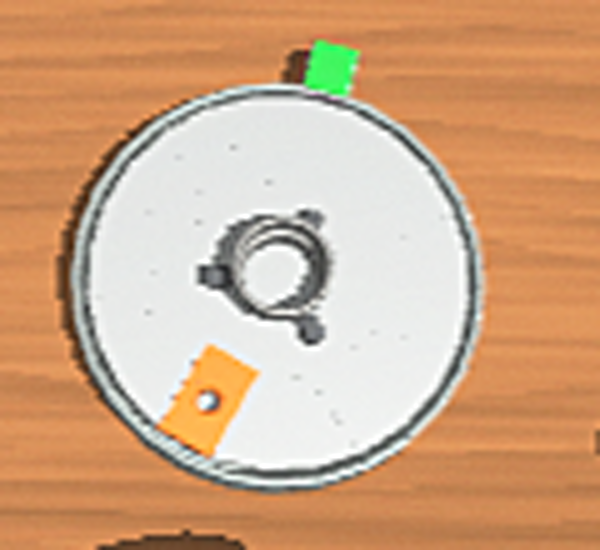

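View pics/topstand.png

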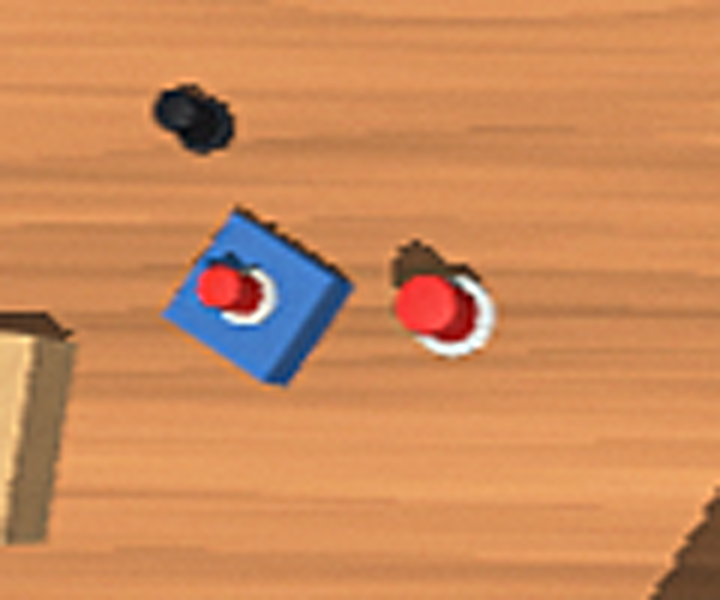

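```bash
python3 - <<'E'
from h import *
im=cv2.cvtColor(cv2.imread('pics/top0.png'),cv2.COLOR_BGR2RGB)
hsv=cv2.cvtColor(im,cv2.COLOR_RGB2HSV)
# disc: low saturation region ∪ orange, near centre
sub=np.zeros(im.shape[:2],np.uint8); sub[143:232,230:322]=1
m=((hsv[...,1]<60)&(hsv[...,2]>60)&(sub>0)).astype(np.uint8)
cs,_=cv2.findContours(m,cv2.RETR_EXTERNAL,cv2.CHAIN_APPROX_NONE); c=max(cs,key=cv2.contourArea)
h=cv2.convexHull(c); el=cv2.fitEllipse(h); print("ell",el)
P=np.array([onz("top",p[0],0.046)[:2] for p in h]); 
A=np.c_[2*P,np.ones(len(P))]; s=np.linalg.lstsq(A,(P**2).sum(1),rcond=None)[0]; ax=s[:2]; print("axis",ax,"R",np.sqrt(s[2]+ax@ax))
fl=onz("top",(285.5,143.1),.047)[:2]
# orange centroid and hole
mo=cv2.inRange(hsv,np.array((10,150,200)),np.array((22,255,255)));mo[:190]=0;mo[:,:245]=0;mo[:,285:]=0;mo[230:]=0
ys,xs=np.nonzero(mo);print("or",xs.mean(),ys.mean(),len(xs))
ho=onz("top",(261.1,209.6),.047)[:2]
for n,p in (("flag",fl),("hole",ho)): d=p-ax; print(n,p,np.linalg.norm(d),np.degrees(np.arctan2(d[1],d[0])))
print("head top",onz("top",(135.9,227.4),.097),"collar",onz("top",(140.8,228.9),.05))
im2=cv2.cvtColor(cv2.imread('pics/scene0.png'),cv2.COLOR_BGR2RGB); save("scene","sc1",im2,(330,180,430,300),5)
save("scene","sc2",im2,(170,170,290,270),6)
print("flag tri",tri(ray("top",(285.5,143.1)),ray("scene",(195,235.1))))
print("head tri",tri(ray("top",(138.,227.9)),ray("scene",(374.6,225.9))))
for n,p in(("jar",(76,183)),("big",(172,228))): print(n,onz("top",p,.08))
print("shadow cam R/t wrist", readout.sense()['time'])
E
```

```text
ell ((274.861083984375, 186.98092651367188), (81.43309783935547, 82.56004333496094), 109.4348373413086)
axis [ 0.56619419 -0.05336417] R 0.12487753751127163
or 260.4791666666667 214.20486111111111 288
flag [ 0.70195202 -0.08553167] 0.13951679150399063 -13.330257887155069
hole [ 0.49413601 -0.01220708] 0.08298365972340642 150.26651353817942
head top [0.43168406 0.33889775 0.097     ] collar [0.43190276 0.33844011 0.05      ]
flag tri (array([ 0.70162327, -0.08518312,  0.04728514]), np.float64(0.0007667410889033063))
head tri (array([0.43182612, 0.33913317, 0.07844848]), np.float64(0.0014857492631825616))
jar [0.5594413  0.52514376 0.08      ]
big [0.43290866 0.24186307 0.08      ]
shadow cam R/t wrist 0.15
```

View pics/sc1.png

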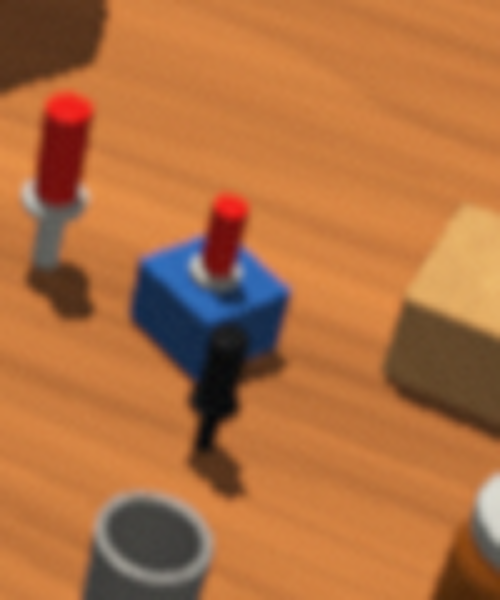

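View pics/sc2.png

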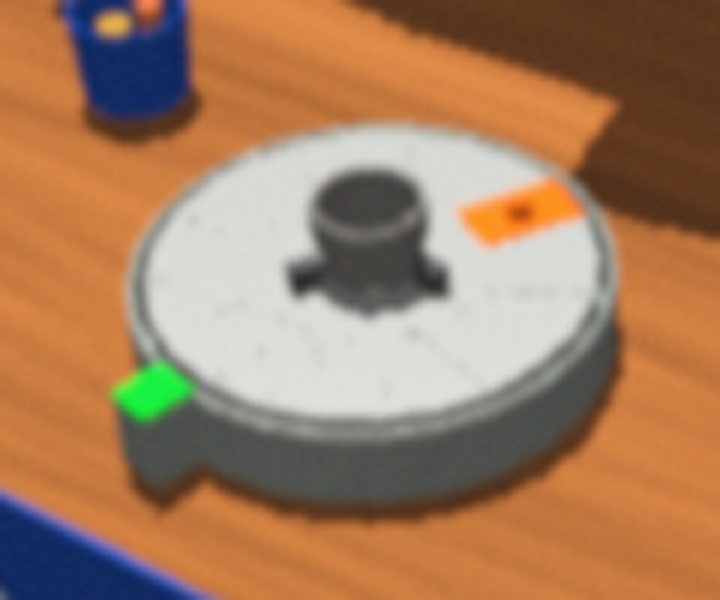

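Both views agree on the pin: its head is at about (0.432, 0.339) in the stand, and its heights are plausible. The hole is about 164° CCW from the flag, so the shorter way is clockwise. I'll go to above the pin with the jaws along 77°, which keeps them tangential at the flag and clear of the neighbours.

```bash
cat >> h.py <<'E'
def Rt(yaw):  # tool down, tool x at world angle yaw(deg)
    a=np.radians(yaw); x=np.array([np.cos(a),np.sin(a),0]); z=np.array([0,0,-1.]); return np.stack([x,np.cross(z,x),z],1)
def cur():
    s=readout.sense(); q=s['tcp_rot']; return s,np.array(s['tcp_pos']),Ro.from_quat([q[1],q[2],q[3],q[0]]).as_matrix()
def plan(way,vmax=.05,wmax=8.5,maxrows=10):
    """way: list of (pos,yaw) ; prints rows"""
    s,p,R=cur(); rows=[]
    yaw=np.degrees(np.arctan2(R[1,0],R[0,0])); print("now",p.round(4),"yaw",round(yaw,1),"t",s['time'],"F",s['ft_force'].round(1),"w",round(s['width'],3))
    for P,Y in way:
        P=np.array(P,float)
        tot=Ro.from_matrix(R.T@Rt(Y)).as_rotvec(degrees=True)
        n=max(1,int(np.ceil(max(np.linalg.norm(P-p)/vmax,np.linalg.norm(tot)/wmax)-1e-6)))
        p0=p.copy()
        for i in range(n):
            r=tot/n; d=R.T@((P-p0)/n)
            rows.append([round(float(v),4) for v in d]+[round(float(v),1) for v in r])
            R=R@Ro.from_rotvec(r,degrees=True).as_matrix(); p=p+(P-p0)/n
    print(len(rows),"rows"); print(str([rows[:maxrows]]).replace(' ','')) 
E
python3 - <<'E'
from h import *
# intermediate waypoint over turntable front
plan([((.47,-.30,.235),-25),((.50,.05,.235),30),((.432,.339,.20),77)],vmax=.048,wmax=8.5,maxrows=40)
E
```

```text
now [ 0.1496 -0.6064  0.2307] yaw -76.1 t 0.15 F [ 0.9 -0.3 -1.2] w 1.001
25 rows
[[[-0.0221,-0.0384,-0.0004,-0.0,0.0,-5.1],[-0.0186,-0.0403,-0.0004,-0.0,0.0,-5.1],[-0.0149,-0.0418,-0.0004,-0.0,0.0,-5.1],[-0.0111,-0.0429,-0.0004,-0.0,0.0,-5.1],[-0.0072,-0.0437,-0.0004,-0.0,0.0,-5.1],[-0.0033,-0.0442,-0.0004,-0.0,0.0,-5.1],[0.0006,-0.0443,-0.0004,-0.0,0.0,-5.1],[0.0046,-0.0441,-0.0004,-0.0,0.0,-5.1],[0.0085,-0.0435,-0.0004,-0.0,0.0,-5.1],[0.0123,-0.0426,-0.0004,-0.0,0.0,-5.1],[-0.0151,-0.0412,0.0,-0.0,0.0,-6.9],[-0.01,-0.0427,0.0,-0.0,0.0,-6.9],[-0.0049,-0.0436,0.0,-0.0,0.0,-6.9],[0.0004,-0.0439,0.0,-0.0,0.0,-6.9],[0.0057,-0.0435,0.0,-0.0,0.0,-6.9],[0.0108,-0.0426,0.0,-0.0,0.0,-6.9],[0.0158,-0.041,0.0,-0.0,0.0,-6.9],[0.0206,-0.0388,0.0,-0.0,0.0,-6.9],[0.0122,-0.0406,0.005,-0.0,0.0,-6.7],[0.0169,-0.0389,0.005,-0.0,0.0,-6.7],[0.0213,-0.0367,0.005,-0.0,0.0,-6.7],[0.0255,-0.0339,0.005,-0.0,0.0,-6.7],[0.0293,-0.0307,0.005,-0.0,0.0,-6.7],[0.0326,-0.0271,0.005,-0.0,0.0,-6.7],[0.0356,-0.0231,0.005,-0.0,0.0,-6.7]]]
```

Request:
jog_arm(
  series=[
    [[-0.022,-0.038,0,0,0,-5.1],[-0.019,-0.04,0,0,0,-5.1],[-0.015,-0.042,0,0,0,-5.1],[-0.011,-0.043,0,0,0,-5.1],[-0.007,-0.044,0,0,0,-5.1],[-0.003,-0.044,0,0,0,-5.1],[0.001,-0.044,0,0,0,-5.1],[0.005,-0.044,0,0,0,-5.1],[0.009,-0.043,0,0,0,-5.1],[0.012,-0.042,0,0,0,-5.1]],
  ],
  gripper=0.6,
)

```text
time: 1.15
tcp_pos: [0.473, -0.2906, 0.2286]
tcp_rot: [-0.0, 0.979, -0.205, -0.001]
ft_force: [0.1, -1.3, -0.3]
width: 0.6
```

```bash
python3 - <<'E'
from h import *
plan([((.50,.05,.235),30),((.432,.339,.20),77)],vmax=.048,wmax=8.5,maxrows=40)
E
```

```text
now [ 0.473  -0.2906  0.2286] yaw -23.7 t 1.15 F [ 0.1 -1.3 -0.3] w 0.6
15 rows
[[[-0.014,-0.0403,-0.0008,-0.0,0.0,-6.7],[-0.0092,-0.0417,-0.0008,-0.0,0.0,-6.7],[-0.0043,-0.0425,-0.0008,-0.0,0.0,-6.7],[0.0007,-0.0427,-0.0008,-0.0,0.0,-6.7],[0.0057,-0.0423,-0.0008,-0.0,0.0,-6.7],[0.0106,-0.0414,-0.0008,-0.0,0.0,-6.7],[0.0154,-0.0398,-0.0008,-0.0,0.0,-6.7],[0.0199,-0.0378,-0.0008,-0.0,0.0,-6.7],[0.0122,-0.0406,0.005,-0.0,-0.0,-6.7],[0.0169,-0.0389,0.005,-0.0,-0.0,-6.7],[0.0213,-0.0367,0.005,-0.0,-0.0,-6.7],[0.0255,-0.0339,0.005,-0.0,-0.0,-6.7],[0.0293,-0.0307,0.005,-0.0,-0.0,-6.7],[0.0326,-0.0271,0.005,-0.0,-0.0,-6.7],[0.0356,-0.0231,0.005,-0.0,-0.0,-6.7]]]
```

Tracking is accurate, so I'll continue.

Request:
jog_arm(
  series=[
    [[-0.014,-0.04,0,0,0,-6.7],[-0.009,-0.042,-0.001,0,0,-6.7],[-0.004,-0.042,-0.001,0,0,-6.7],[0.001,-0.043,-0.001,0,0,-6.7],[0.006,-0.042,-0.001,0,0,-6.7],[0.011,-0.041,-0.001,0,0,-6.7],[0.015,-0.04,-0.001,0,0,-6.7],[0.02,-0.038,-0.001,0,0,-6.7],[0.012,-0.041,0.005,0,0,-6.7],[0.017,-0.039,0.005,0,0,-6.7]],
  ],
)

```text
time: 2.15
tcp_pos: [0.4757, 0.1487, 0.2258]
tcp_rot: [0.0, 0.92, 0.392, 0.002]
ft_force: [0.7, 0.4, -0.8]
width: 0.6
```

```bash
python3 - <<'E'
from h import *
plan([((.432,.339,.20),77)],vmax=.048,wmax=8.5,maxrows=40)
E
```

```text
now [0.4757 0.1487 0.2258] yaw 46.1 t 2.15 F [ 0.7  0.4 -0.8] w 0.6
5 rows
[[[0.0214,-0.0327,0.0052,0.0,-0.0,-6.2],[0.0248,-0.0302,0.0052,0.0,-0.0,-6.2],[0.0279,-0.0274,0.0052,0.0,-0.0,-6.2],[0.0306,-0.0242,0.0052,0.0,-0.0,-6.2],[0.0331,-0.0208,0.0052,0.0,-0.0,-6.2]]]
```

Request:
jog_arm(
  series=[
    [[0.021,-0.033,0.005,0,0,-6.2],[0.025,-0.03,0.005,0,0,-6.2],[0.028,-0.027,0.005,0,0,-6.2],[0.031,-0.024,0.005,0,0,-6.2],[0.033,-0.021,0.005,0,0,-6.2],[0,0,0,0,0,0]],
  ],
)

```text
time: 2.75
tcp_pos: [0.4251, 0.3506, 0.199]
tcp_rot: [0.0, 0.772, 0.636, 0.001]
ft_force: [-0.1, 0.1, -0.3]
width: 0.599
```

```bash
python3 - <<'E'
from h import *
plan([((.432,.339,.20),77)],vmax=.048,wmax=8.5,maxrows=40)
info=eyes.camera_info("wrist"); im=eyes.get_image("wrist"); save("wrist","w1",im)
b,m=blobs(im,(0,180,60),(5,255,255),30); print([(tuple(c),s.tolist()) for c,s in b])
print("proj headtop",proj("wrist",(.432,.339,.097),info),"collar",proj("wrist",(.432,.339,.05),info))
E
```

```text
now [0.4251 0.3506 0.199 ] yaw 78.9 t 2.75 F [-0.1  0.1 -0.3] w 0.599
1 rows
[[[-0.01,0.009,-0.001,0.1,-0.1,1.9]]]
[((np.float64(246.8), np.float64(198.4)), [238, 184, 18, 29, 379]), ((np.float64(139.9), np.float64(215.1)), [116, 192, 51, 46, 1322])]
proj headtop [244.44870122 204.27783578] collar [246.20120877 189.99100724]
```

View pics/w1.png

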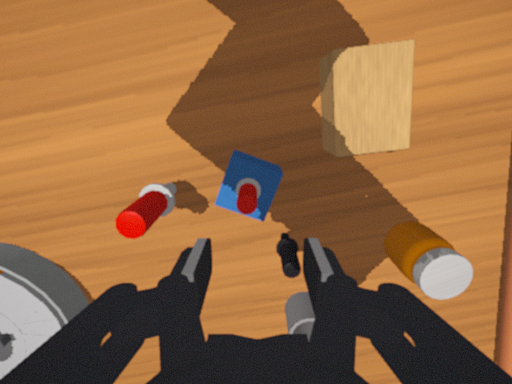

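The wrist view shows the pin head's top at about (247,205) and its collar at (248,189). The big red look-alike is at (140,215), the black one at (289,255) and the jar at (440,270).

```bash
python3 - <<'E'
from h import *
info=eyes.camera_info("wrist")
im=cv2.cvtColor(cv2.imread('pics/w1.png'),cv2.COLOR_BGR2RGB); save("w","w1c",im,(200,140,300,225),7)
for uv,z in (((247,205.5),.097),((248,189.5),.05)): print(onz("wrist",uv,z,info))
E
```

```text
[0.43383667 0.33920552 0.097     ]
[0.4320086  0.33911183 0.05      ]
```

View pics/w1c.png

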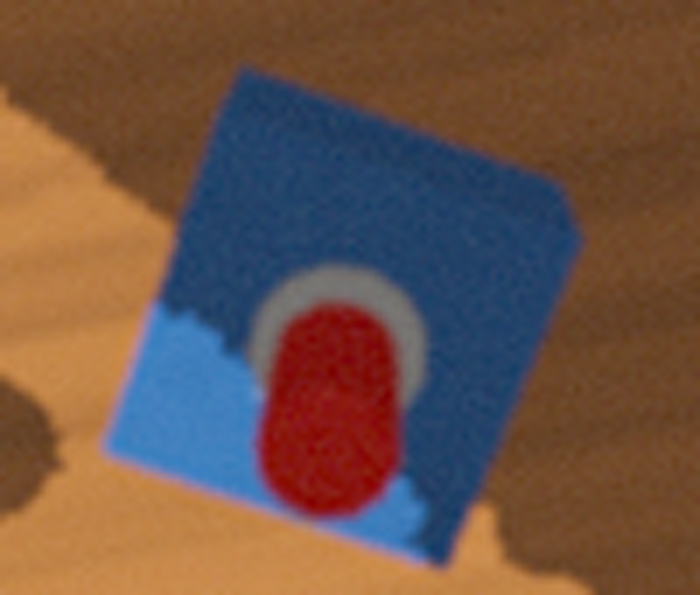

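Request:
jog_arm(
  series=[
    [[-0.01,0.009,0.01,0.1,-0.1,1.9],[0,0,0.03,0,0,0],[0,0,0.03,0,0,0],[0,0,0,0,0,0]],
  ],
)

```text
time: 3.2
tcp_pos: [0.4346, 0.3314, 0.1267]
tcp_rot: [0.001, 0.787, 0.617, -0.0]
ft_force: [-0.6, 0.1, -1.6]
width: 0.599
```

```bash
python3 - <<'E'
from h import *
plan([((.432,.339,.059),77)],vmax=.025,wmax=8.5,maxrows=40)
save("wrist","w2")
E
```

```text
now [0.4346 0.3314 0.1267] yaw 76.2 t 3.2 F [-0.6  0.1 -1.6] w 0.599
3 rows
[[[0.0023,-0.0015,0.0226,0.0,0.0,-0.3],[0.0023,-0.0015,0.0226,0.0,0.0,-0.3],[0.0023,-0.0014,0.0226,0.0,0.0,-0.3]]]
```

View pics/w2.png

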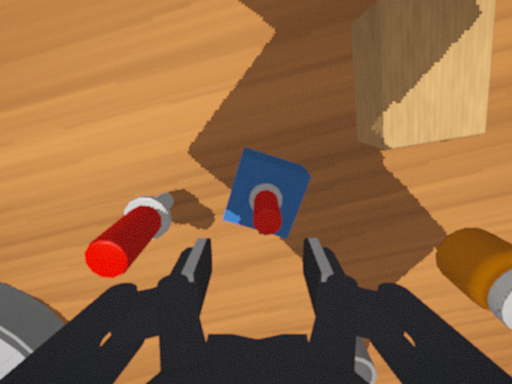

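The pin head is at (266,212), about 8 mm off the jaw centre at 257, which agrees with the pose. I'll correct that and then descend.

Request:
jog_arm(
  series=[
    [[0.007,-0.0044,0.01,0,0,-0.8],[0,0,0.015,0,0,0],[0,0,0,0,0,0]],
  ],
)

```text
time: 3.55
tcp_pos: [0.4355, 0.3395, 0.1044]
tcp_rot: [0.001, 0.784, 0.621, 0.003]
ft_force: [-0.2, -0.6, -0.0]
width: 0.598
```

```bash
python3 - <<'E'
from h import *
plan([((.432,.339,.059),77)],vmax=.018,wmax=8.5,maxrows=40)
E
```

```text
now [0.4355 0.3395 0.1044] yaw 76.8 t 3.55 F [-0.2 -0.6 -0. ] w 0.598
3 rows
[[[-0.0005,-0.0012,0.0151,0.1,-0.1,-0.1],[-0.0005,-0.0012,0.0151,0.1,-0.1,-0.1],[-0.0005,-0.0011,0.0151,0.1,-0.1,-0.1]]]
```

Request:
jog_arm(
  series=[
    [[-0.001,-0.0025,0.015,0.1,-0.1,-0.1],[-0.0005,-0.001,0.015,0.1,-0.1,0],[0,0,0.013,0.1,-0.1,0],[0,0,0,0,0,0],[0,0,0,0,0,0]],
  ],
)

```text
time: 4.05
tcp_pos: [0.4332, 0.3402, 0.0604]
tcp_rot: [0.001, 0.783, 0.622, 0.001]
ft_force: [0.9, -0.7, -0.2]
width: 0.594
```

```bash
python3 - <<'E'
from h import *
plan([((.432,.339,.059),77)],vmax=.018,wmax=8.5,maxrows=40)
save("wrist","w3")
E
```

```text
now [0.4332 0.3402 0.0604] yaw 76.9 t 4.05 F [ 0.9 -0.7 -0.2] w 0.594
1 rows
[[[-0.0014,-0.0009,0.0014,0.1,-0.0,-0.1]]]
```

View pics/w3.png

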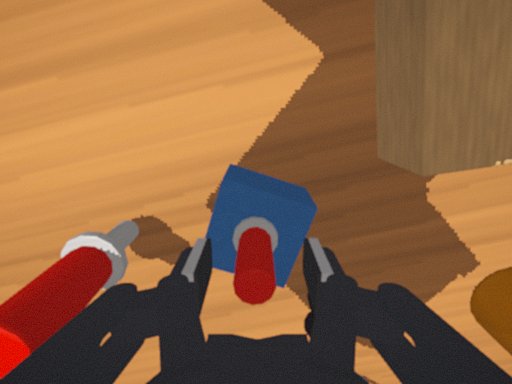

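The pin head is centred between the pads at (255,270). I'll close now.

Request:
jog_arm(
  series=[
    [[-0.001,-0.001,0.001,0,0,0],[0,0,0,0,0,0],[0,0,0,0,0,0],[0,0,0,0,0,0],[0,0,0,0,0,0]],
  ],
  gripper=0,
  squeeze=50,
)

```text
time: 4.6
tcp_pos: [0.4326, 0.3398, 0.0609]
tcp_rot: [0.001, 0.783, 0.622, 0.002]
ft_force: [-0.6, 0.1, -1.4]
width: 0.217
```

```bash
python3 - <<'E'
from h import *
plan([((.432,.339,.059),77)],vmax=.018,wmax=8.5,maxrows=40)
save("wrist","w4")
E
```

```text
now [0.4326 0.3398 0.0609] yaw 76.9 t 4.6 F [-0.6  0.1 -1.4] w 0.217
1 rows
[[[-0.0009,-0.0004,0.0019,0.2,-0.1,-0.1]]]
```

View pics/w4.png

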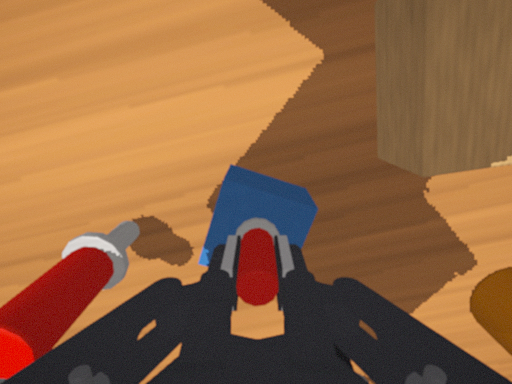

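The grip is good: the opening is about 18–20 mm and the tip offset is about 49 mm below the TCP. I'll lift.

Request:
jog_arm(
  series=[
    [[0,0,-0.012,0,0,0],[0,0,-0.03,0,0,0],[0,0,-0.04,0,0,0],[0,0,-0.045,0,0,0],[0,0,-0.03,0,0,0],[0,0,0,0,0,0]],
  ],
)

```text
time: 5.25
tcp_pos: [0.4319, 0.3395, 0.2265]
tcp_rot: [0.001, 0.783, 0.622, 0.002]
ft_force: [0.5, 0.5, -0.8]
width: 0.221
```

```bash
python3 - <<'E'
from h import *
save("wrist","w5"); save("scene","s5")
plan([((.494,-.012,.225),77)],vmax=.045,wmax=8.5,maxrows=40)
E
```

```text
now [0.4301 0.3382 0.2226] yaw 76.9 t 5.35 F [-1.  -0.7 -2.8] w 0.224
8 rows
[[[-0.0408,0.0177,-0.0002,0.0,0.0,-0.0],[-0.0408,0.0177,-0.0002,0.0,0.0,-0.0],[-0.0408,0.0177,-0.0002,0.0,0.0,-0.0],[-0.0408,0.0177,-0.0002,0.0,0.0,-0.0],[-0.0408,0.0177,-0.0003,0.0,0.0,-0.0],[-0.0408,0.0177,-0.0003,0.0,0.0,-0.0],[-0.0409,0.0176,-0.0003,0.0,0.0,-0.0],[-0.0409,0.0176,-0.0003,0.0,0.0,-0.0]]]
```

View pics/w5.png

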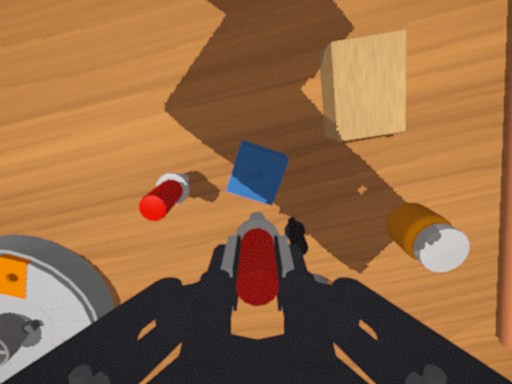

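View pics/s5.png

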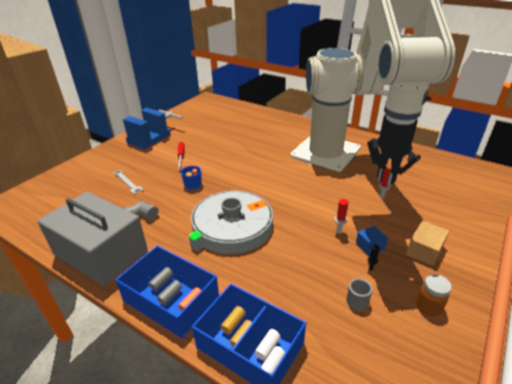

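The wrist and scene views show the pin held upright and clear of the stand. Next I'll move over the hole.

Request:
jog_arm(
  series=[
    [[-0.04,0.0175,0,0,0,0],[-0.04,0.0175,0,0,0,0],[-0.04,0.0175,0,0,0,0],[-0.04,0.0175,0,0,0,0],[-0.04,0.0175,0,0,0,0],[-0.04,0.0175,0,0,0,0],[-0.04,0.0175,0,0,0,0],[-0.032,0.0175,0,0,0,0],[0,0,0,0,0,0]],
  ],
)

```text
time: 6.25
tcp_pos: [0.4881, -0.0101, 0.2086]
tcp_rot: [-0.005, 0.781, 0.624, -0.012]
ft_force: [-0.7, 0.6, -0.9]
width: 0.216
```

```bash
python3 - <<'E'
from h import *
plan([((.494,-.012,.225),77)],vmax=.045,wmax=8.5,maxrows=40)
info=eyes.camera_info("wrist"); im=eyes.get_image("wrist"); save("w","w6",im)
import pickle; pickle.dump((info,im),open("w6.pkl","wb"))
im=eyes.get_image("scene"); save("s","s6",im,(130,130,290,250),5)
save("top","t6")
E
```

```text
now [ 0.4881 -0.0101  0.2086] yaw 77.2 t 6.25 F [-0.7  0.6 -0.9] w 0.216
1 rows
[[[-0.0007,0.0058,-0.0165,-1.3,0.7,0.2]]]
```

View pics/w6.png

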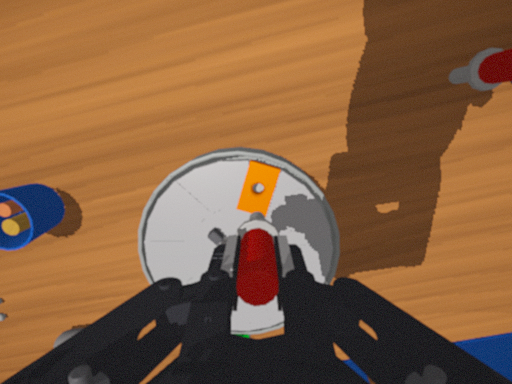

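View pics/s6.png

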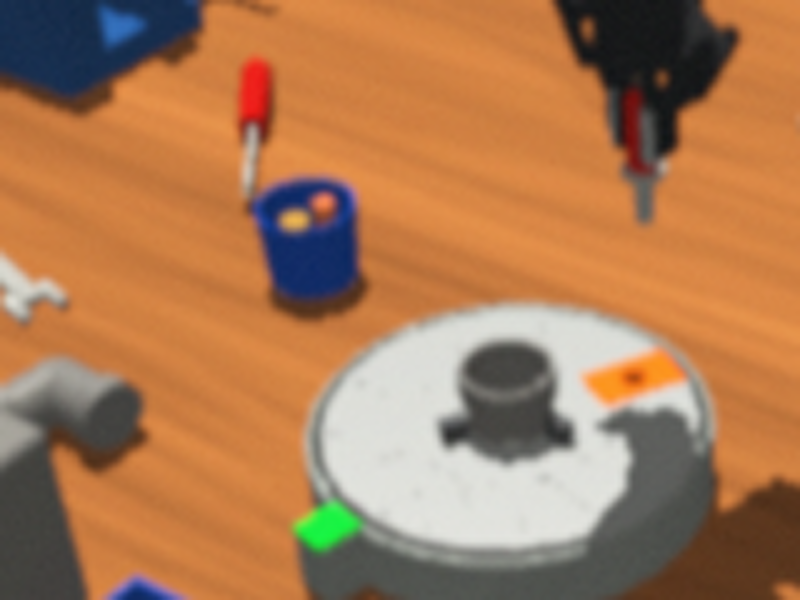

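The wrist view shows the hole at about (258,188) and the pin shank's tip at about (257,214). I'll measure the hole and the pin's offset in the hand.

```bash
python3 - <<'E'
from h import *
import pickle
info,im=pickle.load(open("w6.pkl","rb"))
save("w","w6c",im,(215,150,305,240),8)
hsv=cv2.cvtColor(im,cv2.COLOR_RGB2HSV)
mo=cv2.inRange(hsv,np.array((10,200,200)),np.array((22,255,255)));mo[:155]=0;mo[220:]=0;mo[:,:230]=0;mo[:,290:]=0
cs,h=cv2.findContours(mo,cv2.RETR_CCOMP,cv2.CHAIN_APPROX_NONE)
for c,hh in zip(cs,h[0]):
    if len(c)>8:
        c=np.array(c); M=cv2.moments(c); uv=(M['m10']/M['m00'],M['m01']/M['m00']); print(len(c),hh[3],uv,onz("w",uv,.047,info))
s,p,R=cur(); print("pred tip",proj("w",p-R[:,2]*-0+ -R[:,2]*-.0489*1,info), "collar top",proj("w",p+R[:,2]*(.0489-.038),info))
E
```

```text
147 -1 (257.94687072290657, 187.46024636058232) [ 0.49354873 -0.0108701   0.047     ]
39 0 (257.2502805836139, 188.29405162738493) [ 0.494332   -0.01185895  0.047     ]
pred tip [259.5549893  214.65220658] collar top [260.0561178 237.6294519]
```

View pics/w6c.png

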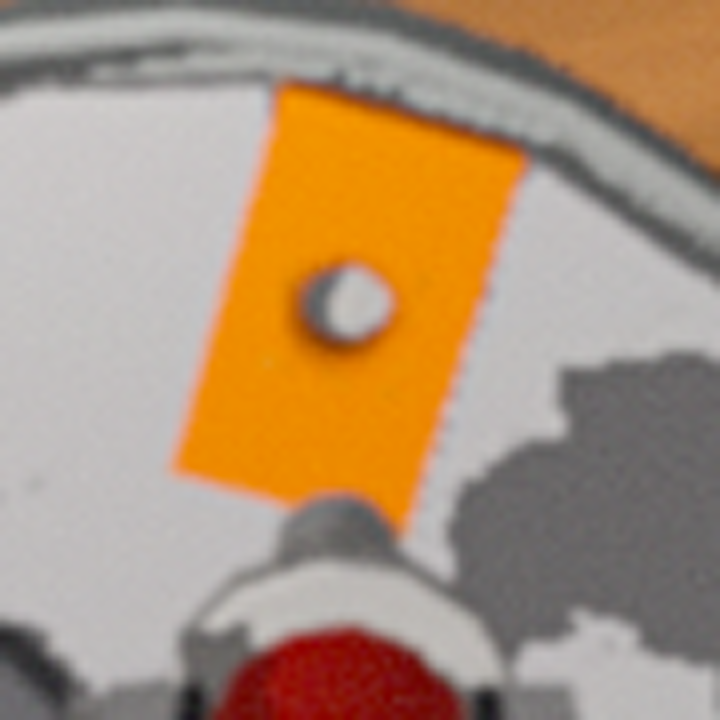

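```bash
python3 - <<'E'
from h import *
plan([((.493,-.011,.115),77)],vmax=.03,wmax=8.5,maxrows=40)
E
```

```text
now [ 0.4871 -0.0065  0.2089] yaw 77.4 t 6.4 F [ 0.4 -0.7 -1.7] w 0.221
4 rows
[[[-0.0005,0.0023,0.0234,-0.4,0.2,0.1],[-0.0006,0.0021,0.0234,-0.4,0.2,0.1],[-0.0006,0.002,0.0234,-0.4,0.2,0.1],[-0.0007,0.0018,0.0235,-0.4,0.2,0.1]]]
```

Request:
jog_arm(
  series=[
    [[-0.0005,0.002,0.023,-0.4,0.2,0.1],[-0.0005,0.002,0.023,-0.4,0.2,0.1],[-0.0005,0.002,0.023,-0.4,0.2,0.1],[-0.0005,0.002,0.023,-0.4,0.2,0.1],[0,0,0,0,0,0],[0,0,0,0,0,0]],
  ],
)

```text
time: 7.0
tcp_pos: [0.4905, -0.0026, 0.1124]
tcp_rot: [-0.001, 0.78, 0.626, 0.001]
ft_force: [-0.3, 0.0, -1.6]
width: 0.218
```

```bash
python3 - <<'E'
from h import *
plan([((.493,-.011,.100),77)],vmax=.03,wmax=8.5,maxrows=40)
info=eyes.camera_info("wrist"); im=eyes.get_image("wrist")
import pickle; pickle.dump((info,im),open("w7.pkl","wb"))
save("w","w7",im,(195,140,315,230),6)
s,p,R=cur()
tip=p+R[:,2]*.0489; tip=p-np.array([0,0,.0489]);print("tip est",tip,"px",proj("w",tip,info),"hole px",proj("w",(.4935,-.0113,.047),info))
im=eyes.get_image("scene"); save("s","s7",im,(190,140,290,240),6)
print("scene tip px",proj("scene",tip),"hole",proj("scene",(.4935,-.0113,.047)))
E
```

```text
now [ 0.4905 -0.0026  0.1124] yaw 77.6 t 7.0 F [-0.3  0.  -1.6] w 0.218
1 rows
[[[-0.0077,0.0042,0.0124,-0.0,-0.2,0.6]]]
tip est [ 0.49041937 -0.00263417  0.06366161] px [254.74519101 216.75548028] hole px [245.12199697 214.66101669]
scene tip px [259.41141747 201.50157261] hole [256.60174735 205.35178354]
```

View pics/w7.png

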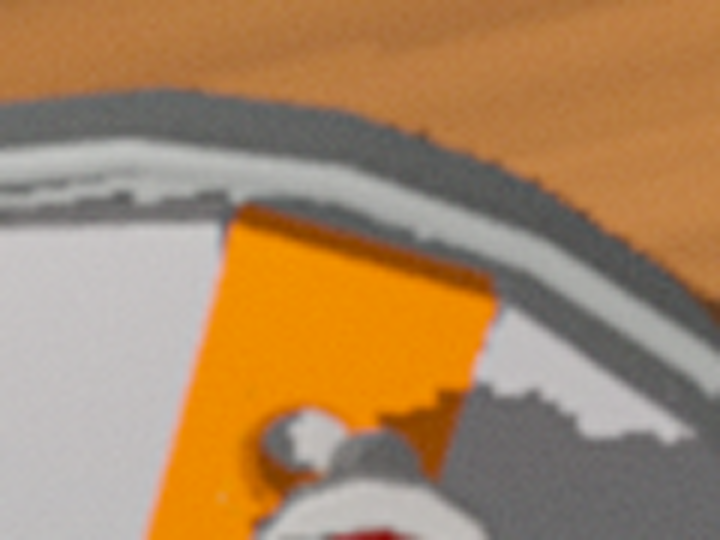

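View pics/s7.png

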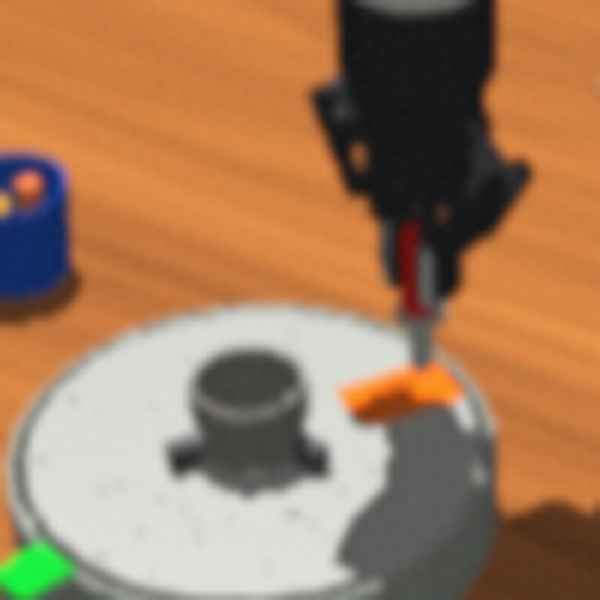

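The hole is at (245,214), as predicted. The tip's centre is at about (257,218), so the tip sits about 2 mm toward +y of the TCP. I'll shift sideways and check.

```bash
python3 - <<'E'
from h import *
plan([((.4925,-.0133,.110),77)],vmax=.03,wmax=8.5,maxrows=40)
E
```

```text
now [ 0.491  -0.0029  0.1131] yaw 77.5 t 7.1 F [-0.6  0.8 -1.2] w 0.218
1 rows
[[[-0.0098,0.0037,0.003,0.1,-0.2,0.5]]]
```

Request:
jog_arm(
  series=[
    [[-0.005,0.002,0.001,0,-0.1,0.3],[-0.005,0.002,0.001,0,-0.1,0.3],[0,0,0,0,0,0],[0,0,0,0,0,0]],
  ],
)

```text
time: 7.5
tcp_pos: [0.495, -0.0143, 0.114]
tcp_rot: [0.003, 0.783, 0.622, 0.002]
ft_force: [0.4, -0.6, -2.1]
width: 0.219
```

```bash
python3 - <<'E'
from h import *
plan([((.4925,-.0133,.100),77)],vmax=.03,wmax=8.5,maxrows=40)
info=eyes.camera_info("wrist"); im=eyes.get_image("wrist")
save("w","w8",im,(195,140,315,230),6)
s,p,R=cur()
tip=p-np.array([0,0,.0489]);print("tip est",tip,"px",proj("w",tip,info),"hole px",proj("w",(.4935,-.0113,.047),info),"tip on hole top px",proj("w",(.4935,-.0113,tip[2]),info))
E
```

```text
now [ 0.495  -0.0143  0.114 ] yaw 76.9 t 7.5 F [ 0.4 -0.6 -2.1] w 0.219
1 rows
[[[0.0004,-0.0027,0.014,0.4,-0.0,-0.1]]]
tip est [ 0.49496282 -0.01424958  0.0650615 ] px [255.03442889 216.42828286] hole px [258.34864561 205.44336477] tip on hole top px [258.47750882 213.79570415]
```

View pics/w8.png

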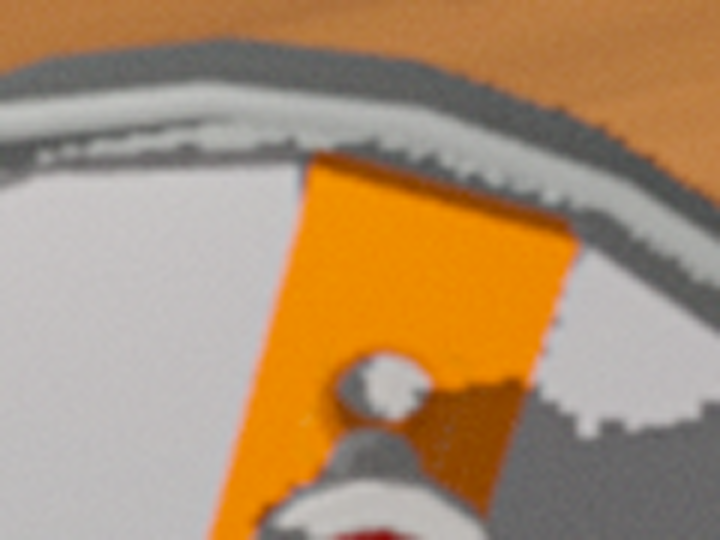

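The hole's centre is at (259,205) and the tip at (257.5,217.5), which calls for a correction of about (-3, +1) mm. That matches the planned target.

Request:
jog_arm(
  series=[
    [[0.0005,-0.003,0.003,0.4,0,0],[0,0,0.006,0,0,0],[0,0,0.004,0,0,0],[0,0,0,0,0,0]],
  ],
)

```text
time: 7.95
tcp_pos: [0.4918, -0.0131, 0.0999]
tcp_rot: [-0.0, 0.783, 0.622, 0.0]
ft_force: [-0.8, -0.0, -1.4]
width: 0.219
```

```bash
python3 - <<'E'
from h import *
plan([((.4922,-.0131,.095),77)],vmax=.03,wmax=8.5,maxrows=40)
info=eyes.camera_info("wrist"); im=eyes.get_image("wrist")
save("w","w9",im,(195,140,315,230),6)
s,p,R=cur()
tip=p-np.array([0,0,.0489]);print("tip est",tip,"px",proj("w",tip,info),"hole px",proj("w",(.4935,-.0108,.047),info))
E
```

```text
now [ 0.4918 -0.0131  0.0999] yaw 76.9 t 7.95 F [-0.8 -0.  -1.4] w 0.219
1 rows
[[[0.0001,0.0004,0.0049,-0.0,-0.0,-0.1]]]
tip est [ 0.49182864 -0.01303031  0.05117344] px [255.05006494 217.03273658] hole px [258.46345861 216.35234317]
```

View pics/w9.png

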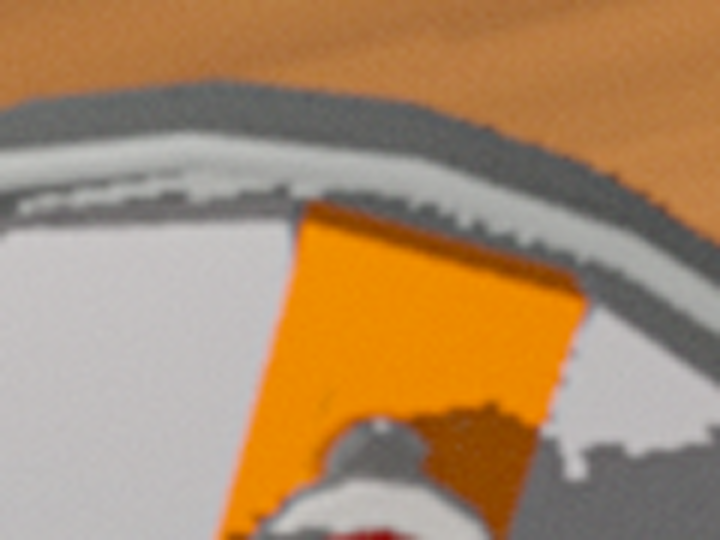

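The tip covers the hole with the rim showing evenly around it. I'll lower gently.

Request:
jog_arm(
  series=[
    [[0,0,0.003,0,0,0],[0,0,0.003,0,0,0],[0,0,0,0,0,0]],
  ],
)

```text
time: 8.3
tcp_pos: [0.4926, -0.013, 0.0947]
tcp_rot: [-0.0, 0.783, 0.622, 0.0]
ft_force: [-2.9, -0.3, 5.8]
width: 0.22
```

Request:
jog_arm(
  series=[
    [[0,0,0.003,0,0,0],[0,0,0.002,0,0,0],[0,0,0,0,0,0]],
  ],
)

```text
time: 8.6
tcp_pos: [0.494, -0.0129, 0.0914]
tcp_rot: [0.001, 0.783, 0.622, 0.002]
ft_force: [0.9, -0.6, -2.2]
width: 0.219
```

It slid over the chamfer into the hole and the force is back to about zero. I'll go on down.

Request:
jog_arm(
  series=[
    [[0,0,0.003,0,0,0],[0,0,0.003,0,0,0],[0,0,0,0,0,0]],
  ],
)

```text
time: 8.9
tcp_pos: [0.4938, -0.0129, 0.0844]
tcp_rot: [0.001, 0.783, 0.622, 0.001]
ft_force: [0.2, -0.0, -1.1]
width: 0.216
```

Request:
jog_arm(
  series=[
    [[0,0,0.002,0,0,0],[0,0,0.002,0,0,0],[0,0,0,0,0,0]],
  ],
)

```text
time: 9.2
tcp_pos: [0.4938, -0.0129, 0.0797]
tcp_rot: [0.001, 0.783, 0.622, 0.001]
ft_force: [-0.0, -0.2, -1.1]
width: 0.22
```

```bash
python3 - <<'E'
from h import *
plan([((.4922,-.0131,.079),77)])
E
```

```text
now [ 0.4938 -0.0129  0.0797] yaw 76.9 t 9.2 F [-0.  -0.2 -1.1] w 0.22
1 rows
[[[-0.0006,-0.0015,0.0007,0.1,-0.1,-0.1]]]
```

```bash
cat >> h.py <<'E'
AX=np.array([.5675,-.0553]); RAD=.085; FLAG=-13.4
def arc(step,n,z,yaw=77,end=None,ax=None,rad=None):
    ax=AX if ax is None else ax; rad=rad or RAD
    s,p,R=cur(); d=p[:2]-ax; a=np.degrees(np.arctan2(d[1],d[0]))
    print("p",p.round(4),"ang",a.round(2),"r",np.linalg.norm(d).round(4),"t",s['time'],"F",s['ft_force'].round(1))
    rows=[]
    for i in range(n):
        b=a+step
        if end is not None and (b-end)*np.sign(step)>0: b=end
        P=np.r_[ax+rad*np.array([np.cos(np.radians(b)),np.sin(np.radians(b))]),z]
        dz=(P-p)
        if i: dz[2]=0
        rot=Ro.from_matrix(R.T@Rt(yaw)).as_rotvec(degrees=True) if i==0 else [0,0,0]
        dd=R.T@dz if i==0 else Rt(yaw).T@dz
        rows.append([round(float(v),4) for v in dd]+[round(float(v),1) for v in rot]); p=P.copy(); a=b
        if end is not None and b==end: break
    print("ends at",a); print(str([rows]).replace(' ',''))
E
python3 - <<'E'
from h import *
arc(-5,4,.082)
E
```

```text
p [ 0.4938 -0.0129  0.0797] ang 150.07 r 0.0851 t 9.2 F [-0.  -0.2 -1.1]
ends at 130.0723948202326
[[[0.007,0.0025,-0.0023,0.1,-0.1,-0.1],[0.0068,0.0031,0.0,0.0,0.0,0.0],[0.0065,0.0036,0.0,0.0,0.0,0.0],[0.0061,0.0042,0.0,0.0,0.0,0.0]]]
```

Request:
jog_arm(
  series=[
    [[0.007,0.0025,-0.0023,0.1,-0.1,-0.1],[0.0068,0.003,0,0,0,0],[0.0065,0.0036,0,0,0,0],[0.006,0.0042,0,0,0,0]],
  ],
)

```text
time: 9.6
tcp_pos: [0.5134, 0.0104, 0.0822]
tcp_rot: [0.001, 0.783, 0.623, -0.001]
ft_force: [-0.8, -3.8, -1.7]
width: 0.22
```

```bash
python3 - <<'E'
from h import *
arc(-5,8,.082)
save("wrist","w10")
E
```

```text
p [0.5134 0.0104 0.0822] ang 129.47 r 0.0851 t 9.6 F [-0.8 -3.8 -1.7]
ends at 89.47496859065134
[[[0.0056,0.0049,0.0001,-0.0,0.1,0.0],[0.0052,0.0052,0.0,0.0,0.0,0.0],[0.0048,0.0057,0.0,0.0,0.0,0.0],[0.0043,0.0061,0.0,0.0,0.0,0.0],[0.0037,0.0064,0.0,0.0,0.0,0.0],[0.0031,0.0067,0.0,0.0,0.0,0.0],[0.0025,0.007,0.0,0.0,0.0,0.0],[0.0019,0.0072,0.0,0.0,0.0,0.0]]]
```

View pics/w10.png

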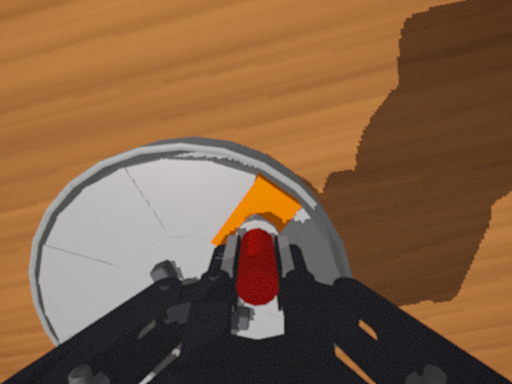

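The orange mark follows the pin and the table is turning, with a force of about 4 N. Continuing clockwise.

Request:
jog_arm(
  series=[
    [[0.0056,0.0049,0,0,0,0],[0.0052,0.0052,0,0,0,0],[0.0048,0.0057,0,0,0,0],[0.0043,0.0061,0,0,0,0],[0.0037,0.0064,0,0,0,0],[0.0031,0.0067,0,0,0,0],[0.0025,0.007,0,0,0,0],[0.0019,0.0072,0,0,0,0]],
  ],
)

```text
time: 10.45
tcp_pos: [0.5722, 0.0317, 0.0816]
tcp_rot: [0.0, 0.782, 0.623, -0.002]
ft_force: [-2.9, -3.9, -0.1]
width: 0.222
```

```bash
python3 - <<'E'
from h import *
arc(-5,9,.082)
E
```

```text
p [0.5722 0.0317 0.0816] ang 86.88 r 0.0871 t 10.45 F [-2.9 -3.9 -0.1]
ends at 41.88354963758326
[[[-0.0011,0.0077,-0.0004,-0.2,0.2,0.1],[0.0003,0.0074,0.0,0.0,0.0,0.0],[-0.0003,0.0074,0.0,0.0,0.0,0.0],[-0.001,0.0073,0.0,0.0,0.0,0.0],[-0.0016,0.0072,0.0,0.0,0.0,0.0],[-0.0022,0.0071,0.0,0.0,0.0,0.0],[-0.0029,0.0068,0.0,0.0,0.0,0.0],[-0.0034,0.0066,0.0,0.0,0.0,0.0],[-0.004,0.0062,0.0,0.0,0.0,0.0]]]
```

Request:
jog_arm(
  series=[
    [[-0.0011,0.0077,0,-0.2,0.2,0],[0.0003,0.0074,0,0,0,0],[-0.0003,0.0074,0,0,0,0],[-0.001,0.0073,0,0,0,0],[-0.0016,0.0072,0,0,0,0]],
  ],
)

```text
time: 10.95
tcp_pos: [0.6097, 0.0203, 0.081]
tcp_rot: [-0.001, 0.782, 0.623, 0.0]
ft_force: [-1.9, 0.5, -1.3]
width: 0.219
```

```bash
python3 - <<'E'
from h import *
arc(-5,6,.082)
E
```

```text
p [0.6097 0.0203 0.081 ] ang 60.82 r 0.0866 t 10.95 F [-1.9  0.5 -1.3]
ends at 30.817272722170486
[[[-0.0039,0.0066,-0.001,-0.1,-0.1,0.0],[-0.003,0.0068,0.0,0.0,0.0,0.0],[-0.0036,0.0065,0.0,0.0,0.0,0.0],[-0.0041,0.0062,0.0,0.0,0.0,0.0],[-0.0046,0.0058,0.0,0.0,0.0,0.0],[-0.0051,0.0054,0.0,0.0,0.0,0.0]]]
```

```bash
sed -i 's/^AX=.*; RAD/AX=np.array([.5682,-.0542]); RAD/' h.py; python3 - <<'E'
from h import *
arc(-5,6,.082)
E
```

```text
p [0.6097 0.0203 0.081 ] ang 60.87 r 0.0853 t 10.95 F [-1.9  0.5 -1.3]
ends at 30.867518704602958
[[[-0.0026,0.0069,-0.001,-0.1,-0.1,0.0],[-0.003,0.0068,0.0,0.0,0.0,0.0],[-0.0036,0.0065,0.0,0.0,0.0,0.0],[-0.0041,0.0062,0.0,0.0,0.0,0.0],[-0.0046,0.0058,0.0,0.0,0.0,0.0],[-0.0051,0.0054,0.0,0.0,0.0,0.0]]]
```

Request:
jog_arm(
  series=[
    [[-0.0028,0.0068,-0.001,-0.1,-0.1,0],[-0.003,0.0068,0,0,0,0],[-0.0036,0.0065,0,0,0,0],[-0.0041,0.0062,0,0,0,0],[-0.0046,0.0058,0,0,0,0],[-0.0051,0.0054,0,0,0,0]],
  ],
)

```text
time: 11.55
tcp_pos: [0.6437, -0.0129, 0.0817]
tcp_rot: [-0.0, 0.782, 0.623, 0.0]
ft_force: [-2.7, 0.9, -0.8]
width: 0.22
```

```bash
python3 - <<'E'
from h import *
arc(-4,6,.082,end=10)
E
```

```text
p [ 0.6437 -0.0129  0.0817] ang 28.66 r 0.0861 t 11.55 F [-2.7  0.9 -0.8]
ends at 10
[[[-0.0053,0.003,-0.0003,-0.0,-0.0,0.0],[-0.0048,0.0035,0.0,0.0,0.0,0.0],[-0.005,0.0031,0.0,0.0,0.0,0.0],[-0.0053,0.0028,0.0,0.0,0.0,0.0],[-0.0036,0.0016,0.0,0.0,0.0,0.0]]]
```

Request:
jog_arm(
  series=[
    [[-0.0053,0.003,0,0,0,0],[-0.0048,0.0035,0,0,0,0],[-0.005,0.0031,0,0,0,0],[-0.0053,0.0028,0,0,0,0],[0,0,0,0,0,0],[0,0,0,0,0,0]],
  ],
)

```text
time: 12.15
tcp_pos: [0.6535, -0.039, 0.0821]
tcp_rot: [0.001, 0.783, 0.622, 0.001]
ft_force: [-2.0, 1.5, -2.6]
width: 0.219
```

```bash
python3 - <<'E'
from h import *
im=eyes.get_image("top"); save("t","t11",im,(210,120,350,240),5)
im=eyes.get_image("scene"); save("s","s11",im,(150,150,310,270),5)
arc(-1.5,10,.082,end=-30)
E
```

```text
p [ 0.6534 -0.0388  0.0821] ang 10.23 r 0.0866 t 12.25 F [-0.6  0.6 -1.3]
ends at -4.7701599204468295
[[[-0.0027,-0.0006,0.0001,0.1,-0.1,-0.0],[-0.0021,0.0008,0.0,0.0,0.0,0.0],[-0.0021,0.0007,0.0,0.0,0.0,0.0],[-0.0021,0.0007,0.0,0.0,0.0,0.0],[-0.0021,0.0006,0.0,0.0,0.0,0.0],[-0.0021,0.0006,0.0,0.0,0.0,0.0],[-0.0022,0.0005,0.0,0.0,0.0,0.0],[-0.0022,0.0005,0.0,0.0,0.0,0.0],[-0.0022,0.0004,0.0,0.0,0.0,0.0],[-0.0022,0.0003,0.0,0.0,0.0,0.0]]]
```

View pics/t11.png

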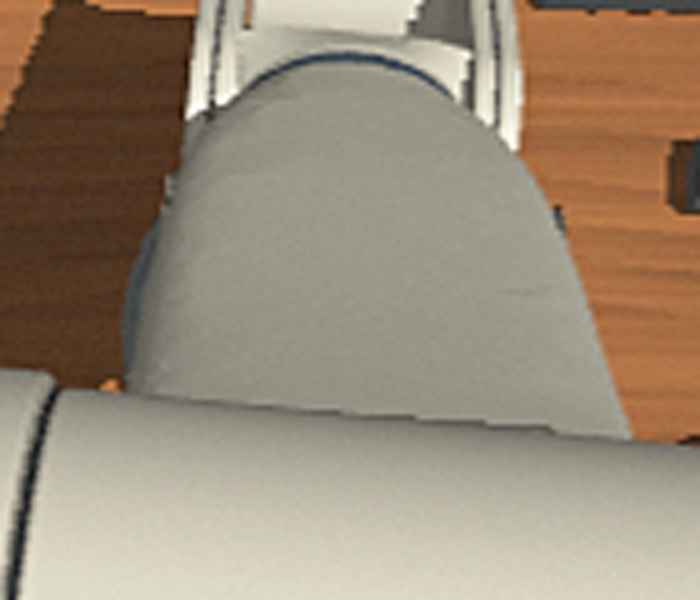

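View pics/s11.png

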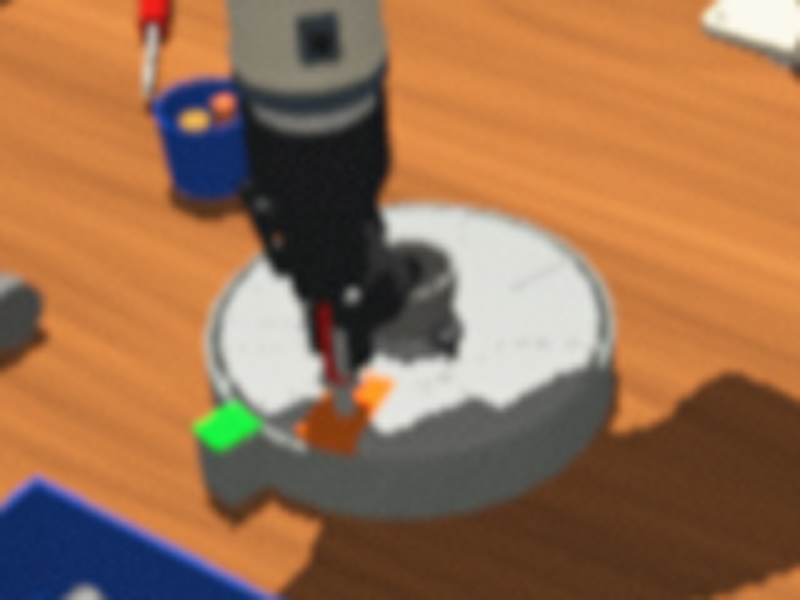

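The scene view shows the pin in the orange hole, about 23° short of the green flag. I'll refit the arc from the points so far, then begin the light press just ahead of the search window.

```bash
python3 - <<'E'
from h import *
P=np.array([(.4938,-.0129),(.5134,.0104),(.6097,.0203),(.6437,-.0129),(.6534,-.0388)])
from scipy.optimize import least_squares
r=least_squares(lambda c:np.linalg.norm(P-c[:2],axis=1)-.085,[.568,-.054]); print(r.x,r.fun)
arc(-2,4,.082,end=3,ax=r.x)
E
```

```text
[ 0.56904714 -0.05378195] [ 6.35655892e-04 -5.33909426e-05 -4.96805728e-04  1.13941912e-04
  6.73004941e-04]
p [ 0.6534 -0.0388  0.0821] ang 10.06 r 0.0857 t 12.25 F [-0.6  0.6 -1.3]
ends at 3
[[[-0.003,0.0005,0.0001,0.1,-0.1,-0.0],[-0.0028,0.001,0.0,0.0,0.0,0.0],[-0.0028,0.0009,0.0,0.0,0.0,0.0],[-0.0015,0.0004,0.0,0.0,0.0,0.0]]]
```

Now I'll move to about 3° and press lightly to learn the contact force.

Request:
jog_arm(
  series=[
    [[-0.003,0.0005,0,0.1,-0.1,0],[-0.0028,0.001,0,0,0,0],[-0.0028,0.0009,0,0,0,0],[0,0,0.0015,0,0,0],[0,0,0.001,0,0,0]],
  ],
)

```text
time: 12.75
tcp_pos: [0.6541, -0.0476, 0.0799]
tcp_rot: [0.001, 0.783, 0.623, 0.0]
ft_force: [-0.8, 1.1, 0.4]
width: 0.22
```

Request:
jog_arm(
  series=[
    [[0,0,0.0008,0,0,0],[0,0,0.0008,0,0,0]],
  ],
)

```text
time: 12.95
tcp_pos: [0.6543, -0.0477, 0.0784]
tcp_rot: [0.001, 0.783, 0.623, 0.0]
ft_force: [-1.4, 0.8, 7.6]
width: 0.217
```

Contact was felt at TCP z 0.0784 (tip about 30 mm) with about 9 N. Now I'll sweep in 1 mm steps toward the flag.

Request:
jog_arm(
  series=[
    [[-0.0012,0.0003,0.0007,0,0,0],[-0.0012,0.0003,0.0007,0,0,0],[-0.0012,0.0003,0.0007,0,0,0],[-0.0012,0.0003,0.0007,0,0,0]],
  ],
)

```text
time: 13.35
tcp_pos: [0.6546, -0.0488, 0.0784]
tcp_rot: [-0.001, 0.783, 0.622, 0.002]
ft_force: [-3.0, 5.7, 6.1]
width: 0.221
```

```bash
sed -i 's/^AX=.*; RAD/AX=np.array([.5690,-.0538]); RAD/' h.py; python3 - <<'E'
from h import *
arc(-1,1,.078)
E
```

```text
p [ 0.6546 -0.0488  0.0784] ang 3.36 r 0.0857 t 13.35 F [-3.   5.7  6.1]
ends at 2.358444235284663
[[[-0.0016,-0.0003,0.0004,0.0,-0.3,-0.1]]]
```

Friction takes up much of each small step, so I'll use larger sideways steps.

Request:
jog_arm(
  series=[
    [[-0.0025,0.0005,0.0007,0,0,0],[-0.0025,0.0005,0.0007,0,0,0],[-0.0025,0.0004,0.0007,0,0,0],[-0.0025,0.0004,0.0007,0,0,0]],
  ],
)

```text
time: 13.75
tcp_pos: [0.6545, -0.0546, 0.0784]
tcp_rot: [-0.003, 0.783, 0.622, 0.004]
ft_force: [-2.3, 5.7, 4.8]
width: 0.222
```

```bash
python3 - <<'E'
from h import *
arc(-1,1,.078)
E
```

```text
p [ 0.6545 -0.0546  0.0784] ang -0.53 r 0.0855 t 13.75 F [-2.3  5.7  4.8]
ends at -1.526574156414035
[[[-0.0016,-0.0002,0.0004,-0.0,-0.6,-0.1]]]
```

Request:
jog_arm(
  series=[
    [[-0.0024,0.0003,0.0008,0,-0.3,0],[-0.0024,0.0003,0.0008,0,-0.1,0],[-0.0024,0.0003,0.0008,0,-0.1,0]],
  ],
)

```text
time: 14.05
tcp_pos: [0.6546, -0.0585, 0.0784]
tcp_rot: [-0.002, 0.783, 0.621, 0.003]
ft_force: [-2.6, 5.9, 4.8]
width: 0.219
```

Request:
jog_arm(
  series=[
    [[-0.0024,0.0002,0.0008,0,-0.1,0],[-0.0024,0.0002,0.0008,0,-0.1,0],[-0.0024,0.0001,0.0008,0,-0.1,0]],
  ],
)

```text
time: 14.35
tcp_pos: [0.6543, -0.0624, 0.0783]
tcp_rot: [-0.002, 0.784, 0.621, 0.003]
ft_force: [-1.8, 5.1, 5.5]
width: 0.223
```

```bash
python3 - <<'E'
from h import *
arc(-1,1,.078)
E
```

```text
p [ 0.6543 -0.0624  0.0783] ang -5.76 r 0.0857 t 14.35 F [-1.8  5.1  5.5]
ends at -6.762781113147944
[[[-0.0016,-0.0005,0.0003,0.1,-0.4,-0.2]]]
```

Request:
jog_arm(
  series=[
    [[-0.0023,0,0.0009,0,-0.1,0],[-0.0023,0,0.0009,0,-0.1,0],[-0.0023,0,0.0009,0,-0.1,0]],
  ],
)

```text
time: 14.65
tcp_pos: [0.6539, -0.066, 0.078]
tcp_rot: [-0.001, 0.784, 0.621, 0.003]
ft_force: [-1.4, 4.4, 2.4]
width: 0.22
```

Request:
jog_arm(
  series=[
    [[-0.0023,0,0.0009,0,-0.1,0],[-0.0023,0,0.0009,0,-0.1,0],[-0.0023,-0.0001,0.0009,0,-0.1,0]],
  ],
)

```text
time: 14.95
tcp_pos: [0.6531, -0.0709, 0.0761]
tcp_rot: [0.0, 0.784, 0.621, 0.003]
ft_force: [-0.4, 14.8, 8.7]
width: 0.222
```

```bash
python3 - <<'E'
from h import *
arc(-1,1,.078)
E
```

```text
p [ 0.6531 -0.0709  0.0761] ang -11.47 r 0.0858 t 14.95 F [-0.4 14.8  8.7]
ends at -12.472028484418155
[[[-0.0015,-0.0008,-0.0019,0.2,-0.2,-0.3]]]
```

The tip has dropped 2 mm and the sideways force has risen to 15 N, so it's catching the far edge of the socket. I'll ease back and press lightly.

Request:
jog_arm(
  series=[
    [[0.0005,0,0.0008,0,-0.1,0],[0,0,0.0012,0,-0.1,0],[0,0,0.0012,0,0,0]],
  ],
)

```text
time: 15.25
tcp_pos: [0.6533, -0.0695, 0.073]
tcp_rot: [0.001, 0.784, 0.62, 0.002]
ft_force: [-0.7, 3.1, 1.3]
width: 0.224
```

```bash
python3 - <<'E'
from h import *
arc(-1,1,.078)
E
```

```text
p [ 0.6533 -0.0695  0.073 ] ang -10.56 r 0.0858 t 15.25 F [-0.7  3.1  1.3]
ends at -11.560885752620957
[[[-0.0015,-0.0007,-0.0051,0.2,-0.1,-0.3]]]
```

It's dropping in freely and the forces are falling. I'll continue down to home, expecting TCP z of about 0.0625.

Request:
jog_arm(
  series=[
    [[0,0,0.002,0,0,0],[0,0,0.002,0,0,0],[0,0,0.002,0,0,0]],
  ],
)

```text
time: 15.55
tcp_pos: [0.6532, -0.0696, 0.0662]
tcp_rot: [0.001, 0.784, 0.62, 0.002]
ft_force: [-1.2, 4.0, 0.7]
width: 0.219
```

Request:
jog_arm(
  series=[
    [[0,0,0.0015,0,0,0],[0,0,0.001,0,0,0],[0,0,0.001,0,0,0]],
  ],
)

```text
time: 15.85
tcp_pos: [0.6533, -0.0695, 0.0623]
tcp_rot: [0.001, 0.784, 0.62, 0.002]
ft_force: [-4.7, 4.0, 13.3]
width: 0.22
```

The pin stopped at z 0.0623 with 13 N, which is the expected seated height. I'll relax the press and look.

Request:
jog_arm(
  series=[
    [[0,0,-0.0002,0,0,0],[0,0,0,0,0,0]],
  ],
)

```text
time: 16.05
tcp_pos: [0.6532, -0.0695, 0.0625]
tcp_rot: [0.001, 0.784, 0.62, 0.002]
ft_force: [-0.9, 3.6, 0.4]
width: 0.218
```

```bash
python3 - <<'E'
from h import *
plan([((.6533,-.0695,.0623),77)])
save("wrist","w12"); im=eyes.get_image("scene"); save("s","s12",im,(150,150,290,270),5)
E
```

```text
now [ 0.6532 -0.0695  0.0625] yaw 76.7 t 16.05 F [-0.9  3.6  0.4] w 0.218
1 rows
[[[0.0,0.0001,0.0002,0.2,-0.1,-0.3]]]
```

View pics/w12.png

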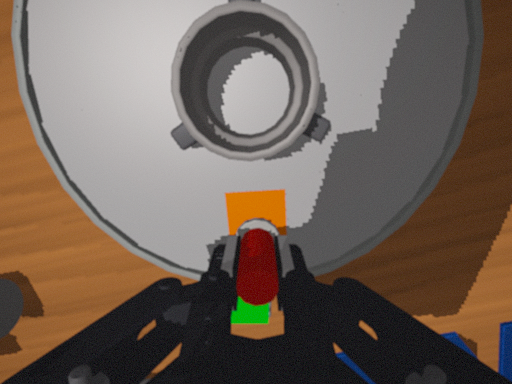

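View pics/s12.png

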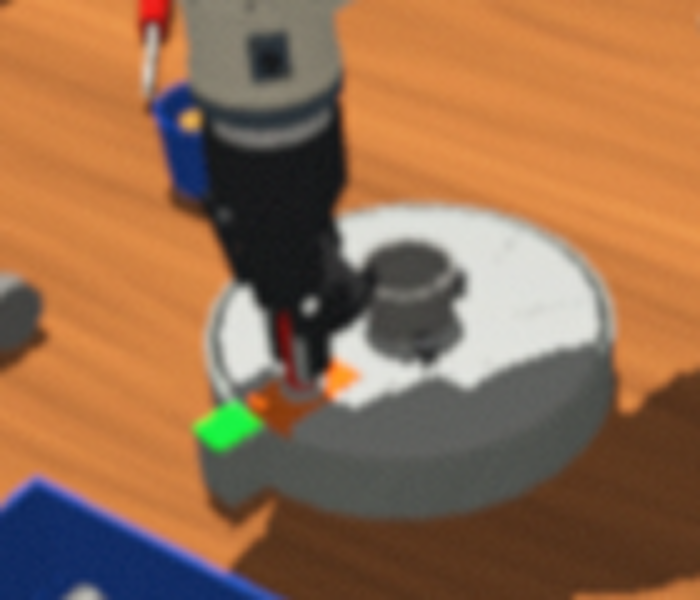

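The orange mark lines up with the green flag and the pin is home. I'll open the gripper and withdraw straight up.

Request:
jog_arm(
  series=[
    [[0,0,0,0,0,0],[0,0,0,0,0,0],[0,0,0,0,0,0],[0,0,0,0,0,0],[0,0,0,0,0,0]],
  ],
  gripper=0.6,
)

```text
time: 16.65
tcp_pos: [0.6541, -0.0718, 0.0626]
tcp_rot: [0.002, 0.784, 0.62, 0.002]
ft_force: [0.6, 0.3, 0.1]
width: 0.6
```

Request:
jog_arm(
  series=[
    [[0,0,-0.008,0,0,0],[0,0,-0.02,0,0,0],[0,0,-0.03,0,0,0],[0,0,-0.03,0,0,0],[0,0,-0.03,0,0,0],[0,0,0,0,0,0]],
  ],
)

```text
time: 17.25
tcp_pos: [0.6531, -0.0719, 0.1863]
tcp_rot: [0.002, 0.784, 0.62, 0.001]
ft_force: [-0.2, 0.4, -0.9]
width: 0.595
```

```bash
python3 - <<'E'
from h import *
plan([((.45,-.20,.25),77)])
save("wrist","w13"); im=eyes.get_image("scene"); save("s","s13",im,(150,150,290,270),5)
E
```

```text
now [ 0.6531 -0.0719  0.1863] yaw 76.7 t 17.25 F [-0.2  0.4 -0.9] w 0.595
5 rows
[[[-0.0343,-0.0336,-0.0128,0.1,0.0,-0.1],[-0.0343,-0.0336,-0.0128,0.1,0.0,-0.1],[-0.0342,-0.0337,-0.0128,0.1,0.0,-0.1],[-0.0342,-0.0337,-0.0128,0.1,0.0,-0.1],[-0.0341,-0.0338,-0.0128,0.1,0.0,-0.1]]]
```

View pics/w13.png

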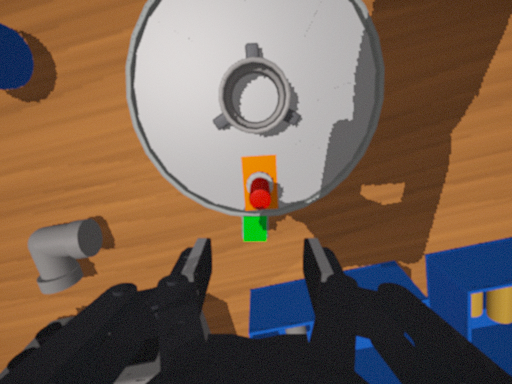

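View pics/s13.png

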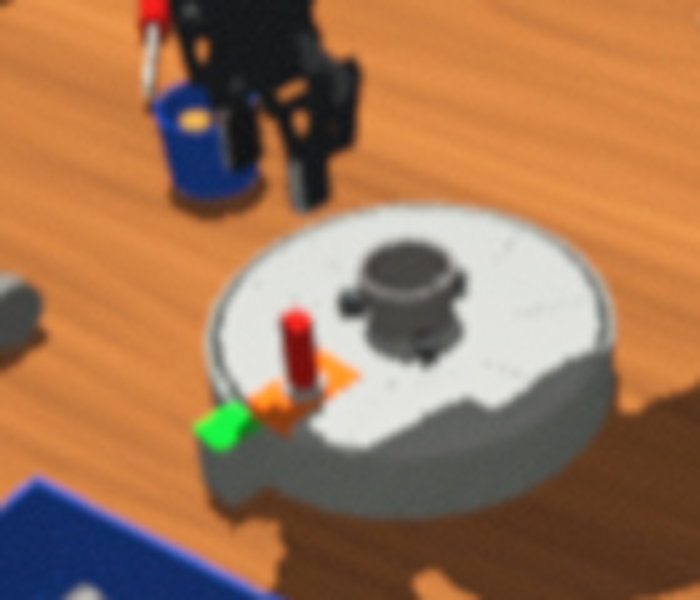

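Both views show the pin upright with its collar on the orange mark, next to the flag. I'll check its height and the bystanders.

```bash
python3 - <<'E'
from h import *
info=eyes.camera_info("wrist"); im=eyes.get_image("wrist"); s2=eyes.get_image("scene")
b,m=blobs(im,(0,180,60),(5,255,255),30); print([(tuple(c),s.tolist()) for c,s in b])
b2,m=blobs(s2,(0,190,90),(4,255,255),12); print([(tuple(c),s.tolist()) for c,s in b2])
for z in (.097,.099,.103): print(z,"scene px of head top",proj("scene",(.6525,-.0705,z)))
a=ray("wrist",(260,199.5),info); print("tri",tri(a,ray("scene",(150+296/5-.4,150+318/5-.4))))
im0=cv2.cvtColor(cv2.imread('pics/scene0.png'),cv2.COLOR_BGR2RGB)
d=cv2.absdiff(im0,s2).max(2); cv2.imwrite('pics/diff.png',((d>40)*255).astype(np.uint8))
save("scene","s14",s2)
E
```

```text
[((np.float64(260.1), np.float64(198.3)), [250, 182, 22, 32, 486])]
[((np.float64(180.7), np.float64(148.3)), [178, 142, 6, 13, 64]), ((np.float64(342.5), np.float64(209.0)), [338, 199, 10, 21, 167]), ((np.float64(209.4), np.float64(219.7)), [207, 213, 6, 14, 51])]
0.097 scene px of head top [208.18541385 213.96440935]
0.099 scene px of head top [208.11890709 213.41677666]
0.103 scene px of head top [207.98543046 212.31769795]
tri (array([ 0.65025328, -0.06833189,  0.09891295]), np.float64(0.0024056738501509857))
```

View pics/diff.png

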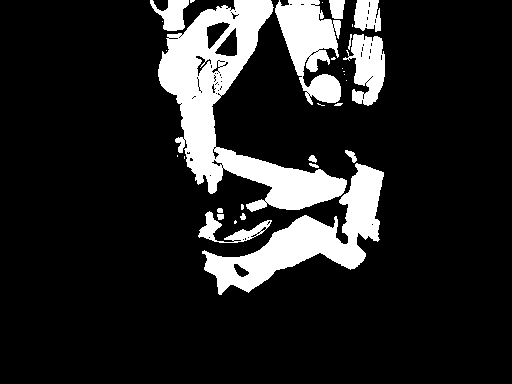

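The head top is at z 0.099, which is what a fully seated pin should give. The only differences in the picture are the arm, its shadow, the turntable and the missing pin. I'm handing in.

```bash
python3 - <<'E'
from h import *
print(bot.hand_in())
E
```

```text
the job is handed in; nothing more can be done
None
```

The lock pin is fully home in its socket, and the job was handed in at about 17 s. I lifted the smaller red pin out of the blue stand and put it into the orange hole. I then turned the table clockwise (the shorter way, about 160°) and felt for the socket with a light press. The pin dropped in about 2–3° short of the flag's centre line.

**Last checks:**
- **Seating:** the collar stopped at the expected seated depth, about 16 mm below the ring. After release, the triangulated top of the head is at z = 98.9 mm against 99 mm expected. The two camera rays for that point missed each other by 2.4 mm.
- **Position:** the wrist view shows the orange mark in line with the green flag. The pin stands upright and the gripper is clear of it.
- **Forces:** the readings at the end of each move never went above about 17 N in total. The highest was 15 N sideways, when the tip caught the socket's far edge; seating took about 13 N. Forces between those readings were not seen.
- **Bystanders:** comparing before and after from the scene camera showed changes only in the arm, its shadows, the turntable and the missing pin. The shadows cover part of the bench, and I did not look again from above.

No check failed.

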